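# Clamp a wooden blank in the sanding fixture

### The arm

A 6-joint arm with a two-finger parallel gripper is mounted at the origin on the work surface. World frame = base frame: x ahead of the robot, y to its left, z up, the work surface at z = 0. Lengths are in m, angles in degrees, forces in N, time in s.
With the tool pointing down it reaches from about 0.25 to 0.775 m from the base axis. Payload 4 kg.
Tool frame: the origin (TCP) lies where the fingers leave the gripper's body, on its centre line; the fingertips stand arm.nose_length ahead of it and the grasp point (between the pads) lies 78 mm ahead of it (arm.nose_length is the distance from the TCP to the fingertips, in m); z points along the fingers, y is the line along which they close (so a half turn about z gives the same grasp; the last joint's range is limited). The gripper opens to 94 mm and grips with 3 to 60 N. Pads are 16 mm wide; open, the fingers measure 119 mm over their backs; the gripper's body (75 mm by 177 mm) begins 78 mm behind the grasp point.
Start: joints at [68.577, 4.996, 78.535, -0, 96.463, -5.907], TCP at [0.147, 0.53, 0.303] pointing down, gripper open.
Joint ranges: [-177.83, 177.83], [-43.37, 116.18], [15.69, 146.23], [-61.86, 241.86], [9.47, 152.12], [-147.06, 147.06]. Speed limits (degrees/s): [159.86, 159.86, 180, 180, 180, 180].

### API

Orientations are given as a 3x3 rotation matrix whose columns are the frame's x, y, z axes.
In Python, from station import arm gives the robot as it stands.
- The arm moves only by the tool carry_out, never from a script. Its argument "increments" is a list that holds one entry, the list of rows, each a list of 6 numbers: the shift along the tool's x, y, z in units of 25 mm (1.0 is 25 mm), then the turn, a rotation vector about the tool's x, y, z in units of 5 degrees (1.0 is 5 degrees). In form: [[[dx, dy, dz, rx, ry, rz], ...]]. A call has 1 to 12 rows; each row is the pose to reach, as a shift and turn from the pose commanded when the call began, along the tool's axes at that moment; what a row does not reach only later rows make up. A row lasts 1/10 s, in which the tool goes at most 50 mm and 8.59 degrees, less where a joint would pass 70% of its speed; a pose out of reach is approached as far as the arm can. A call with a gripper value outside its range is refused whole. "fingers" is the gripper's target within -1 to 1 (shut at 1, half-way at 0, fully open at -1), set as the call begins (left out, the last holds). The fingers move at their own pace and stop on an object; "squeeze" is the grip in N (left out, the last holds). Time passes only in rows, so rows that repeat a pose let the fingers close. It gives the time, the measured TCP pose, the force, the opening and the grip force at its end, in the units of the state.
- arm.observe(): the state, without advancing time (a new reading comes with each control period).
- arm.get_image(name): name is "side" or "top"; returns the picture (384x512x3 uint8, blue, green, red); there is no depth.
- arm.camera_model(name): a dict with "fx", "fy", "cx", "cy" (pixels), "rvec" (rotation vector, rad) and "tvec" (3), from world to camera coordinates, as OpenCV has them. Camera axes: x right, y down, z forward; pixel columns grow to the right and rows downward; lengths in m; the calibration is good to about 2 mm. A picture is of the moment at which its call begins. camera_model takes no time and is no camera call.
- arm.job_done(): hands the job in; it is judged then, once.
The state is a dict: "t": time; "q": joint angles; "dq": joint speeds; "joint_efforts": joint torques, N m; "position": TCP position; "tool_rot": TCP orientation; "force": force on the tool from outside, world axes, zero at the start; "wrist_torque": the same for the moment, N m; "width": finger opening in m; "grasp_force": force on a finger pad.
Only numpy, scipy, OpenCV 4.12 (cv2) and the standard library are available. Lean on these libraries where they do the work, as an engineer would, in place of code of your own. Each camera call takes 0.05 s, during which the arm holds its last target. There are 200 camera calls.

### The job

Clamp the wooden blank in the sanding fixture: push the swing strap round with the side of a finger until it rests against its stop pin, over the blank, and then push the cam lever all the way down. The blank stays lying in its nest, and the sanding block, glue jar, tape roll and offcut around the fixture stay where they are.

Things in the scene. Friction and masses are not known exactly. Their poses are not given: they have to be found in the camera images.
- fixture: Sanding fixture, fixed on the table: brown grooved base plate 130 x 290 x 20 mm (x -65 to 65, y -60 to 230). Origin: on the table under the strap's vertical pivot axis; z up; +y points from the pivot to the nest with the blank, -x to the side where the strap is parked. Steel pillar (42 mm diameter) on the pivot axis to z 72 mm. Rails 14 mm high hold the blank on its +x, +y and -y sides.
- stop_pin (a point): Centre of the top of the strap's stop pin: 14 mm diameter, at x 21.5, y 45, z 96 mm of the fixture, on the +x side of the strap when that is fully home.
- strap (a joint): Strap's angle about the vertical pivot axis. 0: points along the fixture's -x (parked); grows clockwise seen from above; 1.571 (stop): points along +y, centred over the blank. Starts at 0 to 0.45, stays where left; 1 to 2 N at its end swing it.
- strap_end (a point): Point on the strap's upper side, on its centre line, 160 mm from the pivot axis. The strap is an aluminium bar 28 mm wide, 20 mm thick, with a round end that reaches 174 mm from the axis. With the lever up its underside is 79 mm and its upper side 99 mm above the table, 19 and 39 mm above the blank's top. The lever lowers it evenly, by 5 mm in all.
- press_foot: Sprung rubber foot under the strap, 22 mm diameter, 135 mm from the pivot axis. Origin: centre of its underside, 63 mm above the table with the lever at 0, then 3 mm above the blank's top when over it. The lever pulls the strap down and the foot then presses on the blank with about 6 N.
- lever (a joint): Cam lever's angle about its level axis. 0: raised, leaning 0.35 rad from vertical to the fixture's -y; 1.221 (stop): fully down, level, pointing along -y. Starts at 0 to 0.25, stays where left; 3 to 5 N at the paddle, square to the lever, push it down. It does not turn with the strap.
- lever_axis (a point): Middle of the lever's axis, which runs along the fixture's x, 127 mm straight above the fixture's origin, in a steel fork (38 mm along x, 22 mm along y, top at z 139 mm). The lever reaches 105 mm from this axis; its outer part, from 55 to 105 mm, is a black paddle 28 mm wide (along x) and 12 mm thick.
- lever_paddle (a point): Point in the middle of the lever's thickness and width, in the paddle, 85 mm from the lever's axis; the face to push lies 6 mm off it, on the side that looks towards the blank (+y) and upwards.
- blank: Light wooden blank 64 x 100 x 40 mm (fixture's x, y, z), loose in the nest on the base plate, with two dark dowel holes on top. Origin: centre of its underside, at x 0, y 135, z 20 mm of the fixture (top at z 60 mm).
- sanding_block: Loose cork sanding block, 55 x 100 x 32 mm. Origin: centre of its underside.
- glue_jar: Loose upright jar, 60 mm diameter, 90 mm high. Origin: centre of its underside.
- tape_roll: Loose roll of tape lying flat, 96 mm outside, 72 mm inside diameter, 25 mm high. Origin: centre of its underside.
- offcut: Loose darker wooden offcut, 45 x 95 x 30 mm. Origin: centre of its underside.
Things that resemble listed ones, but are neither listed nor needed, are in the scene too. What is shaped like the blank but green or yellow is not meant.

How it is judged:
By the outcome, as a careful person would: the job done as asked, in the order asked, and still so for the second after the job is handed in, with the robot touching nothing.
It also fails if it takes over 51 s, if anything falls off the work surface, if the arm or the gripper's body presses on something with over 40 N, if the wrist force passes 120 N, or if a joint passes its speed limit or range.

## Working session

There is one attempt and no reset: what is moved stays moved. The work goes in short steps, Python scripts to look and compute and a tool call to move; the robot and the scene stay as the last step left them, time stands still between calls to the robot, and variables do not carry over. Pictures are saved under pics/ and viewed, at most 10 in all, crops included, and the job is handed in when it is done.

Besides the shell and the picture viewer there is one more tool, called after ">>>" as name(argument=value, ...) on one line, values as JSON. carry_out: Moves the arm, as the interface text tells. Its arguments: {"type":"object","properties":{"increments":{"type":"array","items":{"type":"array","items":{"type":"array","items":{"type":"number"}}}},"fingers":{"type":"number"},"squeeze":{"type":"number"}},"required":["increments"]}

```bash
mkdir -p pics; ls; python3 - <<'E'
from station import arm
import cv2,numpy as np
for n in("top","side"):
    cv2.imwrite(f"pics/{n}0.png",arm.get_image(n))
    m=arm.camera_model(n);R=cv2.Rodrigues(np.array(m["rvec"]))[0];print(n,m["fx"],-R.T@np.array(m["tvec"]).ravel(),R[2])
s=arm.observe();print(s["t"],s["position"],s["tool_rot"],s["width"],s["force"],arm.nose_length)
E
```

```text
pics
top 365.22638488354625 [0.54203404 0.0967738  0.95874593] [ 0.0179346  -0.01707303 -0.99969338]
side 387.2908239488239 [0.26257474 0.63158259 0.58866195] [ 0.39343721 -0.70072931 -0.59513494]
0.1 [0.14701811 0.52968489 0.30162315] [[-9.63556470e-01  2.67504021e-01 -7.26921670e-04]
 [ 2.67504932e-01  9.63554690e-01 -1.86274501e-03]
 [ 2.02137004e-04 -1.98931514e-03 -9.99998001e-01]] 0.09405040077837236 [-0.09420352 -0.73864364 -0.46695594] 0.0972
```

View pics/top0.png

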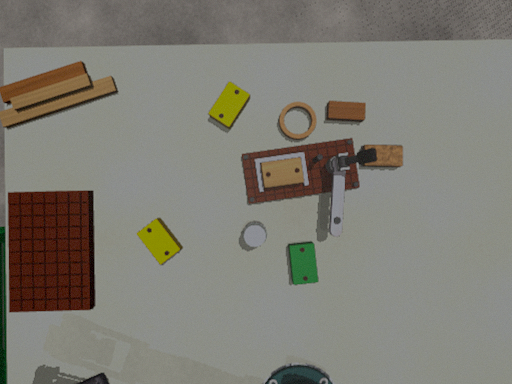

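View pics/side0.png

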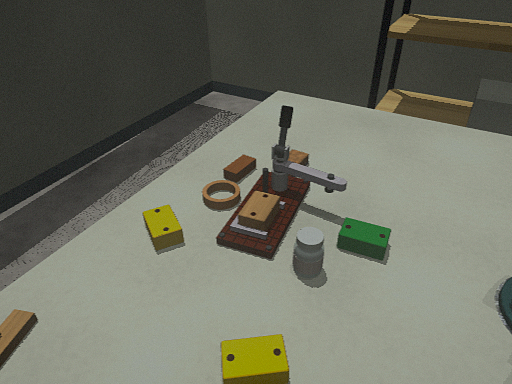

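Top view: base plate at about (300,170), wooden blank at (282,172) on it, pillar and fork near (338,165), strap pointing down to (336,232), and the lever paddle at (368,156). Blank look-alikes are yellow at (229,105) and (159,241), green at (303,263), and the offcut at (346,111). The separate brown grid panel at (52,250) is not the fixture. I choose the plate that carries the wooden blank, strap and lever, and will check it in a crop.

```bash
cat > h.py <<'E'
import cv2,numpy as np
from station import arm
def ray(n,px):
    m=arm.camera_model(n);R=cv2.Rodrigues(np.array(m["rvec"]))[0];t=np.array(m["tvec"]).ravel()
    p=np.atleast_2d(px).astype(float)
    d=np.c_[(p[:,0]-m["cx"])/m["fx"],(p[:,1]-m["cy"])/m["fy"],np.ones(len(p))]@R
    return -R.T@t,d
def onz(n,px,z):
    c,d=ray(n,px);return c+d*((z-c[2])/d[:,2])[:,None]
def proj(n,P):
    m=arm.camera_model(n);K=np.array([[m["fx"],0,m["cx"]],[0,m["fy"],m["cy"]],[0,0,1]])
    return cv2.projectPoints(np.atleast_2d(P).astype(float),np.array(m["rvec"]),np.array(m["tvec"]),K,None)[0][:,0]
E
python3 - <<'E'
from h import *
im=cv2.imread("pics/top0.png");hsv=cv2.cvtColor(im,cv2.COLOR_BGR2HSV)
roi=np.zeros(im.shape[:2],np.uint8);roi[135:208,236:362]=255
print(hsv[190,262],hsv[165,283],hsv[180,300],hsv[195,337])
def rect(mask,z,minc=1):
    cs=[c for c in cv2.findContours(mask,0,1)[0] if cv2.contourArea(c)>20]
    p=np.vstack(cs)[:,0];w=onz("top",p,z)
    r=cv2.minAreaRect((w[:,:2]*1000).astype(np.float32));print(r,cv2.boxPoints(r).round().tolist());return p
br=cv2.inRange(hsv,(0,90,20),(14,255,130))&roi
wd=cv2.inRange(hsv,(10,60,120),(25,255,255))&roi; wd[:,312:]=0
rect(br,.02);rect(wd,.06)
st=cv2.inRange(hsv,(0,0,90),(180,60,190));st[:175]=0;st[:,:325]=0;st[:,350:]=0;st[240:]=0
cv2.imwrite("pics/crop0.png",cv2.resize(np.hstack([im[130:245,236:400],cv2.cvtColor((br|wd)[130:245,236:400],cv2.COLOR_GRAY2BGR)]),None,fx=2.4,fy=3.2,interpolation=2))
E
```

```text
[108  17 150] [ 19 113 140] [ 17 119 139] [116  12 146]
((607.2874755859375, -18.576614379882812), (128.347412109375, 288.1397705078125), 6.929642200469971) [[526.0, 117.0], [561.0, -169.0], [688.0, -154.0], [654.0, 132.0]]
((629.8562622070312, 25.71892547607422), (108.8808822631836, 126.18562316894531), 88.69720458984375) [[566.0, -27.0], [692.0, -30.0], [694.0, 79.0], [568.0, 82.0]]
```

View pics/crop0.png

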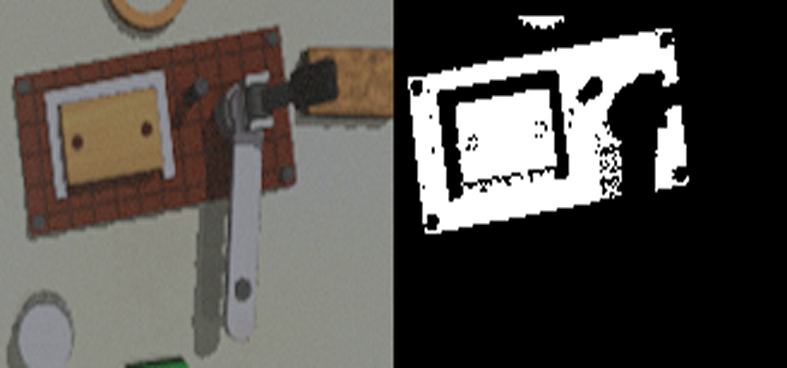

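The crop confirms the fixture: the blank has two dowel holes, the strap screw is at about (337,220), and the stop pin is at (319,157). The plate fit of 128 x 288 mm matches 130 x 290. Next I check the pivot and work out the strap and lever angles.

```bash
cat >> h.py <<'E'
A=np.radians(6.93);Rf=np.array([[np.cos(A),-np.sin(A),0],[np.sin(A),np.cos(A),0],[0,0,1]])
O=np.array([.6073,-.0186,0])-Rf@[0,.085,0]
def W(p): return O+Rf@(np.array(p)/1000)
def F(p): return (np.asarray(p)-O)@Rf*1000
E
python3 - <<'E'
from h import *
print("O",O)
im=cv2.imread("pics/top0.png");hsv=cv2.cvtColor(im,cv2.COLOR_BGR2HSV)
print("pin",proj("top",W([21.5,45,96])),"axis",proj("top",W([0,0,139])), "side axis",proj("side",W([0,0,127])))
print("screw F",F(onz("top",[337.2,220.3],.1)))
st=cv2.inRange(hsv,(0,0,115),(180,70,255));st[:185]=0;st[:,:326]=0;st[:,349:]=0;st[240:]=0
# strap edges per row
for r in (190,200,210,225,232):
    c=np.where(st[r]>0)[0];print(r,c.min(),c.max(),hsv[r,326:349:3,2])
# look-alikes clear; objects
print("jar top F",F(onz("top",[254.5,236],.09)))
for L in(0,.1,.2,.25):
    a=.35+L
    P=[W([0,-85*np.sin(a),127+85*np.cos(a)]),W([0,-105*np.sin(a),127+105*np.cos(a)])]
    print(L,proj("top",P).round(1).tolist(),proj("side",P).round(1).tolist())
blk=cv2.inRange(hsv,(0,0,0),(180,255,60));blk[:140]=0;blk[175:]=0;blk[:,:355]=0;blk[:,382:]=0
print(cv2.boundingRect(blk))
s=cv2.imread("pics/side0.png");b=cv2.inRange(cv2.cvtColor(s,cv2.COLOR_BGR2HSV),(0,0,0),(180,255,50));b[:95]=0;b[135:]=0;b[:,:274]=0;b[:,300:]=0
print(cv2.boundingRect(b))
for S in(0,.1,.2,.3): print(S,proj("top",W([-135*np.cos(S),135*np.sin(S),100])),proj("top",W([-174*np.cos(S),174*np.sin(S),99])))
E
```

```text
O [ 0.61755581 -0.10297902  0.        ]
pin [[319.44453845 156.67775317]] axis [[343.8112106  161.17998622]] side axis [[280.33374644 150.93218767]]
screw F [[-133.36852637   26.23071314  100.        ]]
190 333 348 [ 55  55  85 146 147 145 112 127]
200 330 348 [ 82 107 106 147 145 144 123 140]
210 332 348 [ 84  90 145 146 149 146 143 142]
225 328 348 [ 77  76 145 150 148 142 142 143]
232 328 348 [ 89 106 150 144 142 135 141 143]
jar top F [[-142.62201617  224.48538667   90.        ]]
0 [[365.5, 156.0], [371.6, 154.5]] [[285.4, 115.1], [286.6, 106.4]]
0.1 [[368.7, 155.6], [375.7, 154.0]] [[286.4, 115.1], [287.9, 106.5]]
0.2 [[371.7, 155.4], [379.3, 153.7]] [[287.4, 115.5], [289.0, 107.0]]
0.25 [[373.0, 155.2], [380.9, 153.6]] [[287.8, 115.8], [289.6, 107.5]]
(355, 146, 27, 21)
(279, 106, 14, 29)
0 [[348.26619235 219.37311665]] [[350.59580228 235.72776804]]
0.1 [[342.59206367 219.91808959]] [[343.28601141 236.43596624]]
0.2 [[336.88734303 219.89077416]] [[335.93562621 236.40629111]]
0.3 [[331.20952048 219.29100176]] [[328.61890231 235.63830494]]
```

The numbers agree: the pin projects to (319.4,156.7) against (319,157) seen, and the screw radius is 136 mm against 135. The strap is at about 0.19 rad and the lever at about 0.1.

Plan: close the fingers and turn the tool so its y lies along fixture y. Start at fixture (-155,-15) and sweep the strap on a 150 mm arc with the tips at z 83 mm.

```bash
cat >> h.py <<'E'
def goto(p_mm,tipz_mm): # units from present pose
    s=arm.observe();R=np.array(s["tool_rot"]);T=W([*p_mm,tipz_mm+97.2])
    ry=np.c_[-Rf[:,0],Rf[:,1],[0,0,-1]]
    return ((T-s["position"])@R/.025).round(2),(np.degrees(cv2.Rodrigues(R.T@ry)[0].ravel())/5).round(2)
def st():
    s=arm.observe();print(s["t"],"F",F(s["position"]).round(1),"tip",round(s["position"][2]*1e3-97.2,1),"force",np.round(s["force"],1),s["width"])
E
python3 - <<'E'
from h import *
print(goto([-155,-15],206),W([-155,-15,0]));print(goto([-155,-15],83))
def sup(S): return 12.5*np.cos(S)+8*np.sin(S)
for S in np.r_[.194,np.arange(.3,1.571,.1),1.571]:
    c=150*np.array([-np.cos(S),np.sin(S)])-(14+sup(S))*np.array([np.sin(S),np.cos(S)]);print(S.round(3),c.round(1),"row from (-155,-15):",(-(c[0]+155)/25).round(2),((c[1]+15)/25).round(2))
E
```

```text
(array([-1.940e+01, -2.227e+01, -2.000e-02]), array([-0.02, -0.01, -4.49])) [ 0.46549805 -0.13657121  0.        ]
(array([-19.4 , -22.26,   4.9 ]), array([-0.02, -0.01, -4.49]))
0.194 [-152.5    1.6] row from (-155,-15): -0.1 0.67
0.3 [-151.7   17.3] row from (-155,-15): -0.13 1.29
0.4 [-149.3   32. ] row from (-155,-15): -0.23 1.88
0.5 [-145.4   46.6] row from (-155,-15): -0.38 2.47
0.6 [-140.1   60.9] row from (-155,-15): -0.6 3.04
0.7 [-133.2   74.7] row from (-155,-15): -0.87 3.59
0.8 [-124.9   87.8] row from (-155,-15): -1.2 4.11
0.9 [-115.2  100.1] row from (-155,-15): -1.59 4.6
1.0 [-104.2  111.4] row from (-155,-15): -2.03 5.05
1.1 [-91.9 121.5] row from (-155,-15): -2.52 5.46
1.2 [-78.6 130.4] row from (-155,-15): -3.06 5.82
1.3 [-64.3 137.8] row from (-155,-15): -3.63 6.11
1.4 [-49.2 143.7] row from (-155,-15): -4.23 6.35
1.5 [-33.4 148. ] row from (-155,-15): -4.86 6.52
1.571 [-22. 150.] row from (-155,-15): -5.32 6.6
```

>>> carry_out(increments=[[[-1.2,-1.4,0,0,0,-0.5],[-2.4,-2.8,0,0,0,-1],[-3.6,-4.2,0,0,0,-1.5],[-4.8,-5.6,0,0,0,-2],[-6,-7,0,0,0,-2.5],[-7.2,-8.3,0,0,0,-3],[-8.4,-9.7,0,0,0,-3.5],[-9.6,-11,0,0,0,-4],[-10.8,-12.4,0,0,0,-4.5],[-12,-13.8,0,0,0,-4.5],[-13.2,-15.2,0,0,0,-4.5],[-13.2,-15.2,0,0,0,-4.5]]], fingers=1)

```text
t: 1.3
position: [0.3647, 0.071, 0.302]
tool_rot: [[-0.994, -0.112, -0.001], [-0.112, 0.994, -0.002], [0.001, -0.002, -1.0]]
force: [-0.8, 0.6, 0.2]
width: 0.0019
grasp_force: 0.0
```

```bash
python3 -c "
from h import *
st();print(goto([-155,-15],206))"
```

```text
1.3 F [-230.   203.2  302. ] tip 204.8 force [-0.8  0.6  0.2] 0.0019142275177753752
(array([-3.08, -8.7 , -0.03]), array([-0.02, -0.01, -0.1 ]))
```

>>> carry_out(increments=[[[-0.5,-1.4,0,0,0,0],[-1,-2.9,0,0,0,0],[-1.5,-4.3,0,0,0,0],[-2,-5.8,0,0,0,0],[-2.5,-7.2,0,0,0,0],[-3.1,-8.7,0,0,0,0],[-3.1,-8.7,1.2,0,0,0],[-3.1,-8.7,2.4,0,0,0],[-3.1,-8.7,3.6,0,0,0],[-3.1,-8.7,3.6,0,0,0],[-3.1,-8.7,3.6,0,0,0]]])

```text
t: 2.4
position: [0.4668, -0.13, 0.2126]
tool_rot: [[-0.992, -0.123, -0.001], [-0.123, 0.992, 0.001], [0.001, 0.001, -1.0]]
force: [0.0, -0.5, 1.3]
width: 0.0004
grasp_force: 0.0
```

```bash
python3 - <<'E'
from h import *
st();print(goto([-155,-15],83))
a=arm.get_image("top")[120:260,230:400];b=arm.get_image("side")[100:240,200:370]
cv2.imwrite("pics/c1.png",cv2.resize(np.hstack([a,b]),None,fx=2.3,fy=2.3,interpolation=2))
E
```

```text
2.4 F [-152.9   -8.6  212.6] tip 115.4 force [ 0.  -0.5  1.3] 0.0004285048656685029
(array([ 0.08, -0.26,  1.29]), array([ 0.01, -0.01,  0.02]))
```

View pics/c1.png

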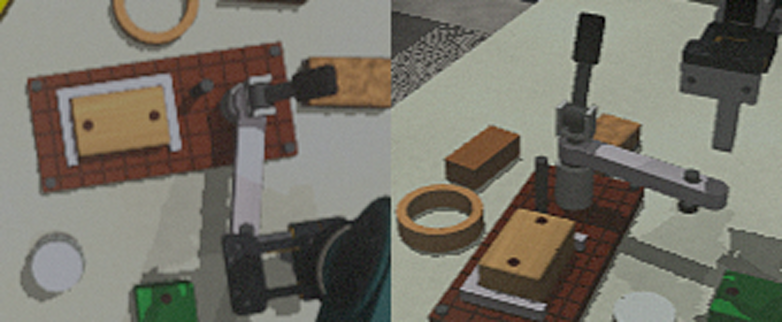

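The closed finger hangs beside the strap's trailing (right) side near its end, at about (725,140) in the right half, and is clear of everything. I lower it and start pushing.

>>> carry_out(increments=[[[0,-0.3,0.6,0,0,0],[0,-0.3,1.3,0,0,0],[0,-0.3,1.3,0,0,0],[0,-0.3,1.3,0,0,0],[0,-0.3,1.3,0,0,0]]])

```text
t: 3.0
position: [0.4686, -0.1385, 0.1821]
tool_rot: [[-0.993, -0.122, 0.003], [-0.122, 0.993, -0.001], [-0.003, -0.002, -1.0]]
force: [-0.6, -0.5, 0.4]
width: 0.0005
grasp_force: 0.0
```

```bash
python3 -c "
from h import *
st();print(goto([-155,-15],83))"
```

```text
3.0 F [-152.2  -17.3  182.1] tip 84.9 force [-0.6 -0.5  0.4] 0.000518671610468528
(array([0.11, 0.09, 0.08]), array([-0.02,  0.03,  0.01]))
```

>>> carry_out(increments=[[[0,0.4,0.05,0,0,0],[0,0.8,0.05,0,0,0],[0,1.1,0.05,0,0,0],[0,1.4,0.05,0,0,0],[-0.05,1.7,0.05,0,0,0],[-0.1,2.0,0.05,0,0,0],[-0.2,2.3,0.05,0,0,0],[-0.3,2.6,0.05,0,0,0],[-0.4,2.9,0.05,0,0,0],[-0.5,3.15,0.05,0,0,0],[-0.65,3.4,0.05,0,0,0],[-0.8,3.7,0.05,0,0,0]]])

```text
t: 4.2
position: [0.4765, -0.0437, 0.1788]
tool_rot: [[-0.993, -0.121, -0.0], [-0.121, 0.993, -0.0], [0.0, -0.0, -1.0]]
force: [0.2, -1.2, -0.5]
width: 0.0007
grasp_force: 0.5
```

```bash
python3 - <<'E'
from h import *
st()
for S in (.7,.8,.9,1.0,1.1,1.2,1.3,1.4,1.5,1.571):
    c=150*np.array([-np.cos(S),np.sin(S)])-(14+12.5*np.cos(S)+8*np.sin(S))*np.array([np.sin(S),np.cos(S)]);print(S,goto(c,83)[0])
E
```

```text
4.2 F [-132.8   75.9  178.8] tip 81.6 force [ 0.2 -1.2 -0.5] 0.0007030177181161948
0.7 [ 0.02 -0.05 -0.05]
0.8 [-0.32  0.48 -0.05]
0.9 [-0.71  0.97 -0.05]
1.0 [-1.15  1.42 -0.05]
1.1 [-1.64  1.82 -0.05]
1.2 [-2.17  2.18 -0.05]
1.3 [-2.74  2.48 -0.05]
1.4 [-3.35  2.71 -0.05]
1.5 [-3.98  2.88 -0.05]
1.571 [-4.44  2.96 -0.05]
```

>>> carry_out(increments=[[[-0.15,0.25,-0.05,0,0,0],[-0.3,0.5,-0.05,0,0,0],[-0.5,0.75,-0.05,0,0,0],[-0.7,0.95,-0.05,0,0,0],[-0.95,1.2,-0.05,0,0,0],[-1.15,1.4,-0.05,0,0,0],[-1.4,1.6,-0.05,0,0,0],[-1.65,1.8,-0.05,0,0,0],[-1.9,2.0,-0.05,0,0,0],[-2.2,2.2,-0.05,0,0,0],[-2.45,2.35,-0.05,0,0,0],[-2.75,2.5,-0.05,0,0,0]]])

```text
t: 5.4
position: [0.5374, 0.0267, 0.1801]
tool_rot: [[-0.993, -0.122, -0.0], [-0.122, 0.993, 0.0], [0.0, 0.0, -1.0]]
force: [-1.8, -0.8, 0.4]
width: 0.0002
grasp_force: 0.5
```

```bash
python3 - <<'E'
from h import *
st();print(goto([-49.2,143.7],83)[0],goto([-33.4,148],83)[0],goto([-22,150],83)[0])
E
```

```text
5.4 F [-63.9 138.4 180.1] tip 82.9 force [-1.8 -0.8  0.4] 0.0002443472588562961
[-0.59  0.21 -0.  ] [-1.22  0.38 -0.  ] [-1.68  0.46 -0.  ]
```

>>> carry_out(increments=[[[-0.3,0.1,0,0,0,0],[-0.6,0.2,0,0,0,0],[-0.9,0.3,0,0,0,0],[-1.2,0.4,0,0,0,0],[-1.4,0.4,0,0,0,0],[-1.55,0.45,0,0,0,0],[-1.65,0.45,0,0,0,0],[-1.7,0.45,0,0,0,0],[-1.75,0.45,0,0,0,0],[-1.75,0.45,0,0,0,0]]])

```text
t: 6.4
position: [0.5785, 0.0431, 0.18]
tool_rot: [[-0.993, -0.122, -0.002], [-0.122, 0.993, 0.001], [0.001, 0.001, -1.0]]
force: [-2.4, 2.1, 0.8]
width: 0.0003
grasp_force: 1.3
```

```bash
python3 - <<'E'
from h import *
st();print(goto([-22,150],83)[0])
E
```

```text
6.4 F [-21.1 149.7 180. ] tip 82.8 force [-2.4  2.1  0.8] 0.0003340716042323132
[ 0.04  0.01 -0.01]
```

Force is still low (about 2 N), so I nudge on in small steps until the stop answers.

>>> carry_out(increments=[[[-0.05,0,0,0,0,0],[-0.1,0,0,0,0,0],[-0.1,0,0,0,0,0],[-0.1,0,0,0,0,0]]])

```text
t: 6.8
position: [0.5806, 0.0434, 0.1797]
tool_rot: [[-0.993, -0.122, -0.003], [-0.122, 0.993, 0.001], [0.003, 0.001, -1.0]]
force: [-5.6, 1.7, 0.5]
width: 0.0003
grasp_force: 2.5
```

```bash
python3 - <<'E'
from h import *
st()
a=arm.get_image("top")[120:260,230:400];b=arm.get_image("side")[90:230,190:360]
cv2.imwrite("pics/c2.png",cv2.resize(np.hstack([a,b]),None,fx=2.3,fy=2.3,interpolation=2))
E
```

```text
6.8 F [-19.  149.8 179.7] tip 82.5 force [-5.6  1.7  0.5] 0.0003265897723228243
```

View pics/c2.png

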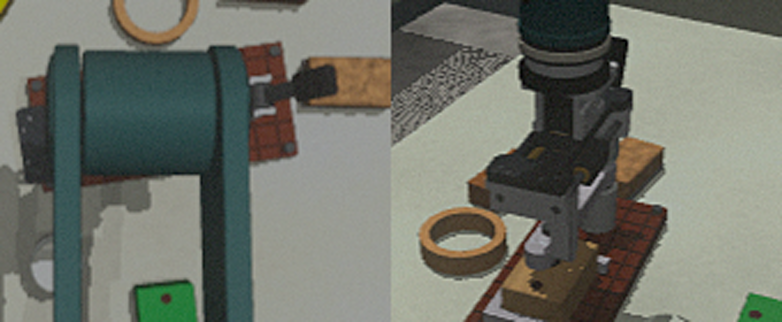

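The wrist force jumped to 5.6 N with no further travel, so the strap is at its stop, and the side view shows it over the blank at about (545,250). I back off, rise and take a clear look.

>>> carry_out(increments=[[[0.5,0,0,0,0,0],[1.2,0,0,0,0,0],[1.4,0,-1,0,0,0],[1.4,0,-2.5,0,0,0],[1.4,0,-4,0,0,0],[3,0,-5.2,0,0,0],[5,0,-5.2,0,0,0],[7,0,-5.2,0,0,0],[8,0,-5.2,0,0,0],[8,0,-5.2,0,0,0],[8,0,-5.2,0,0,0]]])

```text
t: 8.0
position: [0.3838, 0.0184, 0.3111]
tool_rot: [[-0.993, -0.121, 0.004], [-0.121, 0.993, -0.001], [-0.004, -0.001, -1.0]]
force: [-0.4, 0.2, 0.9]
width: 0.0001
grasp_force: 0.0
```

```bash
python3 - <<'E'
from h import *
st()
a=arm.get_image("top")[120:260,230:400];b=arm.get_image("side")[90:230,190:360]
cv2.imwrite("pics/c3.png",cv2.resize(np.hstack([a,b]),None,fx=2.3,fy=2.3,interpolation=2))
print(((proj("top",[W([0,135,99]),W([0,174,99]),W([21.5,45,96])])-[230,120])*2.3).round(), ((proj("side",[W([0,135,99]),W([0,174,99]),W([21.5,45,96])])-[190,90])*2.3+[391,0]).round())
E
```

```text
8.0 F [-217.4  148.7  311.1] tip 213.9 force [-0.4  0.2  0.9] 9.788026285088917e-05
[[123. 117.]
 [ 85. 123.]
 [206.  84.]] [[550. 232.]
 [534. 255.]
 [564. 183.]]
```

View pics/c3.png

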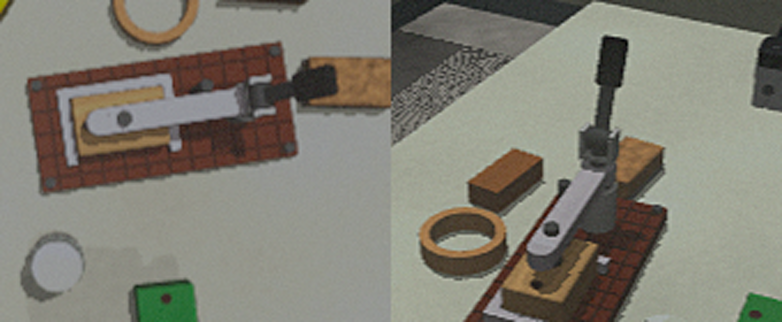

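The strap rests on its pin (204,84), with its screw at (124,118) against (123,117) predicted. The blank is in its nest, and the lever is still up at about 0.08 rad. Next I go to the blank side of the paddle, above the fork.

```bash
python3 - <<'E'
from h import *
print(goto([0,15],207)[0])
for a in np.r_[np.arange(.4,1.55,.1),1.571]:
    c=np.array([-82*np.sin(a)+6*np.cos(a)+12.5,127+82*np.cos(a)+6*np.sin(a)])
    print(a.round(2),c.round(1),"rows from (15,207)",((c-[15,207])*[1,-1]/25).round(2))
E
```

```text
[-8.67 -5.36  0.26]
0.4 [-13.9 204.9] rows from (15,207) [-1.16  0.09]
0.5 [-21.5 201.8] rows from (15,207) [-1.46  0.21]
0.6 [-28.8 198.1] rows from (15,207) [-1.75  0.36]
0.7 [-35.7 193.6] rows from (15,207) [-2.03  0.54]
0.8 [-42.1 188.4] rows from (15,207) [-2.29  0.74]
0.9 [-48.  182.7] rows from (15,207) [-2.52  0.97]
1.0 [-53.3 176.4] rows from (15,207) [-2.73  1.23]
1.1 [-57.9 169.5] rows from (15,207) [-2.91  1.5 ]
1.2 [-61.8 162.3] rows from (15,207) [-3.07  1.79]
1.3 [-64.9 154.7] rows from (15,207) [-3.2   2.09]
1.4 [-67.3 146.9] rows from (15,207) [-3.29  2.41]
1.5 [-68.9 138.8] rows from (15,207) [-3.35  2.73]
1.57 [-69.5 133. ] rows from (15,207) [-3.38  2.96]
```

>>> carry_out(increments=[[[-1.2,-0.7,0,0,0,0],[-2.4,-1.5,0,0,0,0],[-3.6,-2.2,0,0,0,0],[-4.8,-3,0,0,0,0],[-6,-3.7,0,0,0,0],[-7.2,-4.5,0.1,0,0,0],[-8.2,-5,0.2,0,0,0],[-8.7,-5.4,0.3,0,0,0],[-8.7,-5.4,0.3,0,0,0],[-8.7,-5.4,0.3,0,0,0],[-8.7,-5.4,0.3,0,0,0]]])

```text
t: 9.2
position: [0.6152, -0.0883, 0.3026]
tool_rot: [[-0.993, -0.122, -0.0], [-0.122, 0.993, 0.0], [0.0, 0.0, -1.0]]
force: [-0.4, -0.1, -0.6]
width: 0.0005
grasp_force: 0.0
```

```bash
python3 -c "
from h import *
st();print(goto([0,15],207))"
```

```text
9.2 F [ -0.6  14.8 302.6] tip 205.4 force [-0.4 -0.1 -0.6] 0.0004766110584832743
(array([-0.02,  0.01, -0.06]), array([ 0.  , -0.  ,  0.02]))
```

>>> carry_out(increments=[[[0,-0.4,0,0,0,0],[0,-0.8,0,0,0,0],[0,-1.1,0,0,0,0],[0,-1.35,0.05,0,0,0],[0,-1.5,0.15,0,0,0],[0,-1.7,0.25,0,0,0],[0,-1.85,0.35,0,0,0],[0,-2.0,0.45,0,0,0],[0,-2.15,0.55,0,0,0],[0,-2.3,0.65,0,0,0],[0,-2.45,0.8,0,0,0],[0,-2.55,0.95,0,0,0]]])

```text
t: 10.4
position: [0.6232, -0.1526, 0.2787]
tool_rot: [[-0.993, -0.121, 0.0], [-0.121, 0.993, -0.0], [-0.0, -0.0, -1.0]]
force: [0.6, 0.3, 2.5]
width: 0.0006
grasp_force: 1.2
```

```bash
python3 - <<'E'
from h import *
st()
for a in np.r_[np.arange(.9,1.55,.1),1.571]:
    print(a.round(2),goto([0,-82*np.sin(a)+6*np.cos(a)+12.5],127+82*np.cos(a)+6*np.sin(a))[0])
E
```

```text
10.4 F [ -0.4 -49.9 278.7] tip 181.5 force [0.6 0.3 2.5] 0.0005606409801356106
0.9 [-0.02  0.08 -0.05]
1.0 [-0.02 -0.13  0.21]
1.1 [-0.02 -0.32  0.48]
1.2 [-0.02 -0.47  0.77]
1.3 [-0.02 -0.6   1.07]
1.4 [-0.02 -0.7   1.39]
1.5 [-0.02 -0.76  1.71]
1.57 [-0.02 -0.78  1.94]
```

>>> carry_out(increments=[[[0,-0.1,0.15,0,0,0],[0,-0.2,0.3,0,0,0],[0,-0.3,0.45,0,0,0],[0,-0.4,0.65,0,0,0],[0,-0.5,0.85,0,0,0],[0,-0.6,1.05,0,0,0],[0,-0.65,1.25,0,0,0],[0,-0.7,1.45,0,0,0],[0,-0.75,1.65,0,0,0],[0,-0.78,1.8,0,0,0],[0,-0.8,1.95,0,0,0],[0,-0.8,1.95,0,0,0]]])

```text
t: 11.6
position: [0.6254, -0.1718, 0.2305]
tool_rot: [[-0.993, -0.122, 0.0], [-0.122, 0.993, 0.0], [-0.0, 0.0, -1.0]]
force: [-0.1, -0.9, 4.0]
width: 0.0003
grasp_force: 2.0
```

```bash
python3 -c "
from h import *
st();print(goto([0,-70],133)[0])"
```

```text
11.6 F [ -0.5 -69.2 230.5] tip 133.3 force [-0.1 -0.9  4. ] 0.00025528446305008443
[-0.02 -0.03  0.01]
```

Now I press on down in small steps until the stop answers.

>>> carry_out(increments=[[[0,0,0.05,0,0,0],[0,0,0.1,0,0,0],[0,0,0.15,0,0,0],[0,0,0.15,0,0,0],[0,0,0.15,0,0,0]]])

```text
t: 12.1
position: [0.6253, -0.1717, 0.2302]
tool_rot: [[-0.993, -0.122, 0.002], [-0.122, 0.993, -0.001], [-0.002, -0.001, -1.0]]
force: [-4.5, -0.6, 12.7]
width: 0.0003
grasp_force: 6.8
```

The force rose to 12.7 N with only 0.3 mm of motion and the tips at 133 mm, which is the level position. The lever is on its stop, so I lift away and look.

>>> carry_out(increments=[[[0,0,-0.5,0,0,0],[0,0,-1.5,0,0,0],[0,0,-2.5,0,0,0],[0,0,-3.5,0,0,0],[1.5,0,-4,0,0,0],[3,0,-4,0,0,0],[4.5,0,-4,0,0,0],[6,0,-4,0,0,0],[7.5,0,-4,0,0,0],[9,0,-4,0,0,0],[9,0,-4,0,0,0],[9,0,-4,0,0,0]]])

```text
t: 13.3
position: [0.4019, -0.1989, 0.3261]
tool_rot: [[-0.993, -0.121, 0.0], [-0.121, 0.993, 0.001], [-0.001, 0.001, -1.0]]
force: [-0.8, 0.2, 0.2]
width: 0.0006
grasp_force: 0.0
```

```bash
python3 - <<'E'
from h import *
st()
a=arm.get_image("top")[80:260,230:410];b=arm.get_image("side")[80:260,190:370]
cv2.imwrite("pics/c4.png",cv2.resize(np.hstack([a,b]),None,fx=2.2,fy=2.2,interpolation=2))
T=[W([0,-105,127]),W([0,0,127]),W([0,135,94])]
print(((proj("top",T)-[230,80])*2.2).round(), ((proj("side",T)-[190,80])*2.2+[396,0]).round())
E
```

```text
13.3 F [-225.6  -69.3  326.1] tip 228.9 force [-0.8  0.2  0.2] 0.0005816329467738584
[[347. 165.]
 [248. 180.]
 [117. 200.]] [[625. 115.]
 [595. 156.]
 [548. 248.]]
```

View pics/c4.png

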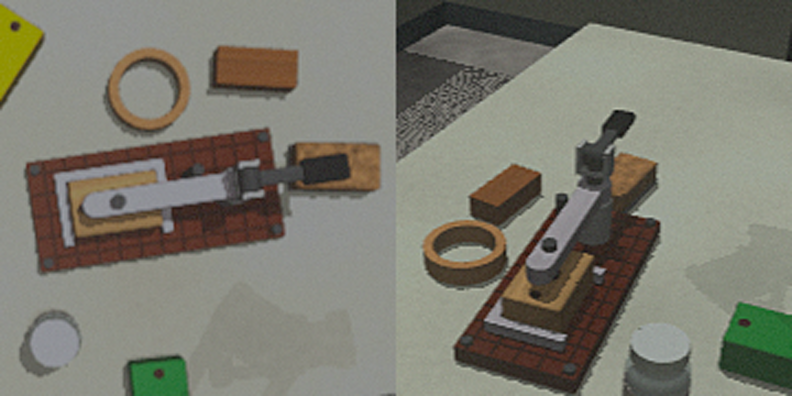

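The lever is level, with its tip at (348,166) against (347,165) predicted. The strap is over the blank, its screw at (118,201) against (117,200). The blank is in its nest, the four loose things have not moved, and the robot is clear, so I hand in.

```bash
python3 -c "
from station import arm
print(arm.job_done())"
```

```text
the job is handed in; nothing more can be done
None
```

The blank is clamped and the job is handed in: the strap rests against its stop pin over the blank, the cam lever is fully down, and the blank and the four loose items are where they were (about 13 s of the 51 s used).

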